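Put the battery cassette back into the packed organizer row

ROBOT

A 6-joint arm with a two-finger parallel gripper is mounted at the origin on the work surface. World frame = base frame: x ahead of the robot, y to its left, z up, the work surface at z = 0. Lengths are in m, angles in degrees, forces in N, time in s.
With the tool pointing down it reaches from about 0.35 to 0.875 m from the base axis. Payload 4.2 kg.
Tool frame: the origin (TCP) lies between the finger pads; the fingertips stand 19 mm ahead of it and the grasp point (between the pads) is the TCP; z points along the fingers, y is the line along which they close (so a half turn about z gives the same grasp; the last joint's range is limited). The gripper opens to 87 mm and grips with 3 to 60 N. Pads are 19 mm wide; open, the fingers measure 117 mm over their backs; the gripper's body (75 mm by 190 mm) begins 51 mm behind the grasp point.
Start: joints at [-56.287, 22.042, 0.453, 0, -68.411, -14.817], TCP at [0.202, -0.591, 0.242] pointing down, gripper open.
Joint ranges: [-179.83, 179.83], [-69.29, 118.12], [-61.27, 80.66], [-181.25, 117.63], [-171.15, -9.14], [-177.46, 177.46]. Speed limits (degrees/s): [159.86, 159.86, 180, 180, 180, 180].

INTERFACE

Orientations are given as a 3x3 rotation matrix whose columns are the frame's x, y, z axes.
In Python, from station import r gives the robot as it stands.
- The arm moves only by the tool drive_tool, never from a script. Its argument "steps" is one flat list of numbers, 7 for each row, row after row: the turn, a rotation vector about the tool's x, y, z in rad, then the shift along the tool's x, y, z in m, then the opening, from 0 (shut) to 1 (fully open). A call has 1 to 10 rows; each row shifts and turns the commanded pose from where the row before left it, along the tool's axes as they then stand; what a row does not reach is not made up. A row lasts 1/12 s, in which the tool goes at most 41.7 mm and 7.16 degrees, less where a joint would pass 70% of its speed; a pose out of reach is approached as far as the arm can. A call is refused whole if a number of a shift passes 0.0417 or a number of a turn 0.125, either way. A call with a gripper value outside its range is refused whole. The fingers move at their own pace and stop on an object; the grip force is fixed at half the most. Time passes only in rows, so rows that do not move let the fingers close. It gives the time, the measured TCP pose, the force, the opening and the grip force at its end, in the units of the state.
- r.sense(): the state, without advancing time (a new reading comes with each control period).
- r.capture(name): name is "scene" or "top" or "wrist"; returns the picture (400x640x3 uint8, blue, green, red); there is no depth.
- r.camera_params(name): a dict with "camera_matrix" (3x3 intrinsics, pixels), "extrinsics" (4x4, takes a point from world to camera coordinates). Camera axes: x right, y down, z forward; pixel columns grow to the right and rows downward; lengths in m; the calibration is good to about 2 mm. A picture is of the moment at which its call begins: read the wrist's pose just before it. camera_params takes no time and is no camera call; for the wrist camera it gives the pose at the moment of the call.
- r.finish_job(): hands the job in; it is judged then, once.
The state is a dict: "time_s": time; "joints": joint angles; "joint_velocities": joint speeds; "effort": joint torques, N m; "tcp_pos": TCP position; "ee_rot": TCP orientation; "wrist_force": force on the tool from outside, world axes, zero at the start; "moment": the same for the moment, N m; "gripper_width": opening from 0.0 (shut) to 1.0 (fully open); "gripper_force": force on a finger pad.
Only numpy, scipy, OpenCV 4.12 (cv2) and the standard library are available. Lean on these libraries where they do the work, as an engineer would, in place of code of your own. Each camera call takes 0.05 s, during which the arm holds its last target. There are 200 camera calls.

TASK

Take the battery cassette with the finger tab out of its wooden stand and work its tapered foot into the packed row in the clear organizer, right beside the cassette with the raised rib along its top, on that one's side towards the sliding divider. Nudge the neighbours apart gently, giving way sideways and never forcing it, without toppling them or pulling them up, until it stands upright and square on the organizer's floor. Seat it there with one careful press of about 10 N held for half a second, then let go, and leave everything else where it is.

Things in the scene. Friction and masses are not known exactly. Their poses are not given: they have to be found in the camera images.
- cassette_foot (a point): The loose cassette to put away, at the centre of its underside. White, upright in the wooden stand. Body 60 mm (its x) by 16 mm (its y) by 62 mm (z, up); its lowest 20 mm taper in y like a wedge, down to a 3 mm wide foot edge. On top a finger tab 40 mm (x) by 10 mm (y), from 62 to 92 mm above the foot: best gripped across its 40 mm, fingertips above the body's shoulders.
- cassette_mid (a point): The same loose cassette, its centre: half-way up, 46 mm above its foot; same axes. Mass 60 to 110 g. Thin plastic: it and the row cassettes must not be squeezed together with more than 14 N, nor it be pressed on the organizer with more than 18 N.
- stand: Small wooden stand, fixed, 72 x 50 mm, 36 mm high, origin at the centre of its underside. Its slot (along its x, 64 x 17 mm, floor 4 mm above the table) holds the loose cassette, which must be drawn 32 mm straight up to clear it.
- organizer: Fixed clear acrylic tray, 80 mm (its x) by 132 mm (its y, along the row), origin at the centre of its underside. Inner floor 5 mm up; long walls 27 mm high, 68 mm apart inside; a rigid end wall at the -y end, 60 mm high, inner face at y = -60 mm. From it four cassettes stand in a row on the floor, then the sliding divider.
- divider (a joint): Sprung sliding divider of the organizer, a grey upright plate 64 mm wide, 52 mm high, that pushes the row lightly against the end wall. 0: its face at organizer y = +3 mm; the value (m) grows as it yields to +y, at most 0.035. Its spring pushes back with 4 N + 150 N/m, with a drag of 60 N per m/s.
- ribbed_mid (a point): The row cassette with a rib standing along its top (44 mm along x, 5 mm wide, 7 mm tall), its centre, 28 mm above its underside. White, 60 mm (x, across the row) by 16 mm (y, +y towards the divider), 56 mm high without rib; the top is a half-round along x, radius 8 mm. One of the first three from the end wall.
- plain_a_mid (a point): A row cassette like the ribbed one, without rib; its centre, 28 mm above its underside. Slippery plastic, about 60 g each, all four held side by side by the sprung divider: those on a seam's -y side are backed by the rigid end wall, so a seam opens only towards the divider, leaning the others a little as it does.
- plain_b_mid (a point): Another plain row cassette; its centre.
- plain_c_mid (a point): Another plain row cassette, always the last one, next to the divider; its centre.
- charging_case: Bystander: white plastic hearing-aid charging case, 62 x 95 x 26 mm, its hinged lid standing open to 80 mm high; origin under its centre.
- dish: Bystander: grey ceramic dish, 110 mm across, 30 mm high; origin under its centre.
- tin: Bystander: round aluminium tin with screw lid, 64 mm across, 28 mm high; origin under its centre.
- brush: Bystander: small steel cleaning brush lying flat, 130 mm long; origin under its middle.
- mug: Bystander: white mug, 80 mm across, 85 mm high; origin under its centre.
- cream_jar: Bystander: glass jar with aluminium cap, 56 mm across, 50 mm high; origin under its centre.
- ribbed: The body of the row cassette whose centre is ribbed_mid; origin at the centre of its underside.
- plain_a: The body of the row cassette whose centre is plain_a_mid; origin at the centre of its underside.
- plain_b: The body of the row cassette whose centre is plain_b_mid; origin at the centre of its underside.
- plain_c: The body of the row cassette whose centre is plain_c_mid; origin at the centre of its underside.
- cassette: The body of the loose cassette; origin at the centre of its foot.
Things that resemble listed ones, but are neither listed nor needed, are in the scene too. What is shaped like the plain_a but black, green or purple is not meant.

How it is judged:
By the outcome, as a careful person would: the job done as asked, in the order asked, and still so for the second after the job is handed in, with the robot touching nothing.
It also fails if it takes over 72 s, if anything falls off the work surface, if the arm or the gripper's body presses on something with over 40 N, if the wrist force passes 120 N, or if a joint passes its speed limit or range.

## Working session

There is one attempt and no reset: what is moved stays moved. The work goes in short steps, Python scripts to look and compute and a tool call to move; the robot and the scene stay as the last step left them, time stands still between calls to the robot, and variables do not carry over. Pictures are saved under pics/ and viewed, at most 13 in all, crops included, and the job is handed in when it is done.

Besides the shell and the picture viewer there is one more tool, called after "Call:" by a JSON object that holds its "fn" and its "kwargs", one argument or row to a line. drive_tool: Moves the arm, as the interface text tells. Its arguments: {"type":"object","properties":{"steps":{"type":"array"}},"required":["steps"]}

```bash
mkdir -p pics; ls
python3 - <<'E'
from station import r
import cv2,numpy as np
s=r.sense();print(s)
for n in("scene","top","wrist"):
    cv2.imwrite(f"pics/{n}0.png",r.capture(n)); p=r.camera_params(n);print(n,np.round(p["camera_matrix"],1).tolist(),np.round(p["extrinsics"],3).tolist())
E
```

```text
pics
{'time_s': 0.0, 'joints': array([-5.62877519e+01,  2.20906754e+01,  3.79935544e-01, -2.89290965e-02,
       -6.84110166e+01, -1.48165948e+01]), 'joint_velocities': array([-0.11963884,  0.02849028, -0.04969937, -0.01411681, -0.00998597,
        0.08305523]), 'effort': array([ 8.95947742e-04, -3.90662384e+01,  1.87404191e+01,  4.21966463e+00,
        1.10529285e-02, -1.94729332e-04]), 'tcp_pos': array([ 0.20224196, -0.59078182,  0.24046168]), 'ee_rot': array([[-9.46170203e-01, -3.23668542e-01, -7.88889224e-04],
       [-3.23669491e-01,  9.46168033e-01,  2.02823097e-03],
       [ 8.99472063e-05,  2.17439108e-03, -9.99997632e-01]]), 'wrist_force': array([0.76085735, 0.41472247, 0.15003058]), 'moment': array([0.02352494, 0.07269035, 0.00403683]), 'gripper_force': 0.0, 'gripper_width': 1.0026047628181325}
scene [[412.7, 0.0, 322.1], [0.0, 412.7, 196.3], [0.0, 0.0, 1.0]] [[-0.041, 0.999, -0.009, 0.032], [0.803, 0.027, -0.596, -0.407], [-0.595, -0.032, -0.803, 1.353], [0.0, 0.0, 0.0, 1.0]]
top [[441.7, 0.0, 325.3], [0.0, 441.7, 206.2], [0.0, 0.0, 1.0]] [[0.019, -1.0, -0.002, -0.016], [-0.995, -0.019, -0.096, 0.554], [0.096, 0.003, -0.995, 1.358], [0.0, 0.0, 0.0, 1.0]]
wrist [[296.4, 0.0, 317.1], [0.0, 296.4, 197.4], [0.0, 0.0, 1.0]] [[-0.324, 0.946, 0.003, 0.624], [0.912, 0.312, 0.265, -0.032], [0.25, 0.089, -0.964, 0.391], [0.0, 0.0, 0.0, 1.0]]
```

View pics/top0.png

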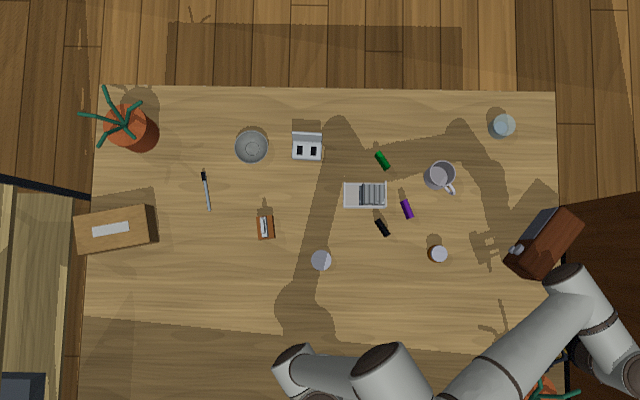

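View pics/scene0.png

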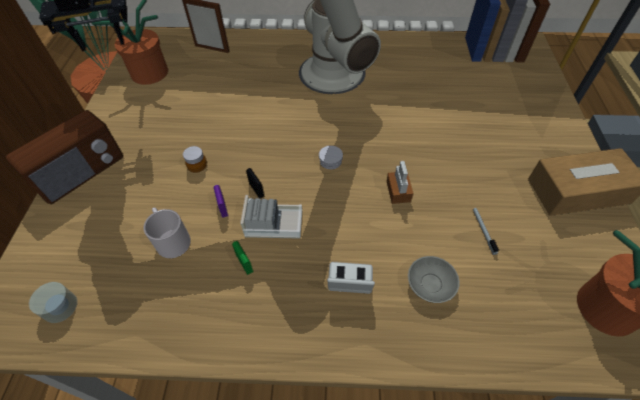

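The top view shows the stand with the white cassette at (265,224), and the organizer at (365,195) with its row on the right and the empty end on the left. What could be mistaken for the row: purple (407,209), black (382,228) and green (382,160) cassettes lie loose. White things that could be mistaken for the loose cassette: row cassettes (373,194), charging case (307,146), tin (321,260). I choose the tabbed one in the wooden stand (265,224) and will check it in a close crop.

```bash
cat > h.py <<'E'
import numpy as np,cv2
from station import r
def ray(p,u,v):
    K=np.array(p["camera_matrix"]);T=np.array(p["extrinsics"])
    d=T[:3,:3].T@np.linalg.solve(K,[u,v,1.]);return -T[:3,:3].T@T[:3,3],d
def onz(p,u,v,z):
    c,d=ray(p,u,v);return c+d*(z-c[2])/d[2]
def proj(p,X):
    K=np.array(p["camera_matrix"]);T=np.array(p["extrinsics"]);q=K@(T[:3,:3]@np.array(X,float)+T[:3,3]);return q[:2]/q[2]
def tri(obs):
    A=np.zeros((3,3));b=np.zeros(3)
    for p,u,v in obs:
        c,d=ray(p,u,v);d/=np.linalg.norm(d);M=np.eye(3)-np.outer(d,d);A+=M;b+=M@c
    return np.linalg.solve(A,b)
E
python3 - <<'E'
from h import *
t=cv2.imread("pics/top0.png");s=cv2.imread("pics/scene0.png")
a=cv2.resize(t[195:245,240:290],(400,400),interpolation=cv2.INTER_CUBIC);b=cv2.resize(t[170:220,335:395],(480,400),interpolation=cv2.INTER_CUBIC)[:, :400]
c=cv2.resize(s[155:205,375:425],(400,400),interpolation=cv2.INTER_CUBIC)
d=cv2.resize(s[190:240,235:310],(400,267),interpolation=cv2.INTER_CUBIC);d=cv2.copyMakeBorder(d,0,133,0,0,0)
m=np.vstack([np.hstack([a,b]),np.hstack([c,d])]);cv2.imwrite("pics/c1.png",cv2.resize(m,(600,600)))
p=r.camera_params("top")
for u,v,z in[(265,224,.08),(344,182,.03),(344,208,.03),(386,208,.06),(386,180,.06),(365,195,.03)]:print(u,v,onz(p,u,v,z).round(3))
w=r.camera_params("wrist");st=r.sense();T=w["extrinsics"];c=-T[:3,:3].T@T[:3,3];print("cam in tool",st["ee_rot"].T@(c-st["tcp_pos"]), st["ee_rot"].T@T[:3,:3].T)
E
```

```text
265 224 [0.492 0.175 0.08 ]
344 182 [ 0.632 -0.062  0.03 ]
344 208 [ 0.55  -0.064  0.03 ]
386 208 [ 0.549 -0.191  0.06 ]
386 180 [ 0.636 -0.19   0.06 ]
365 195 [ 0.592 -0.129  0.03 ]
cam in tool [ 0.07224327 -0.00084291 -0.14344671] [[ 6.93496937e-04 -9.64217523e-01 -2.65111460e-01]
 [ 9.99998878e-01  3.16583501e-04  1.46444367e-03]
 [-1.32811233e-03 -2.65112179e-01  9.64216661e-01]]
```

View pics/c1.png

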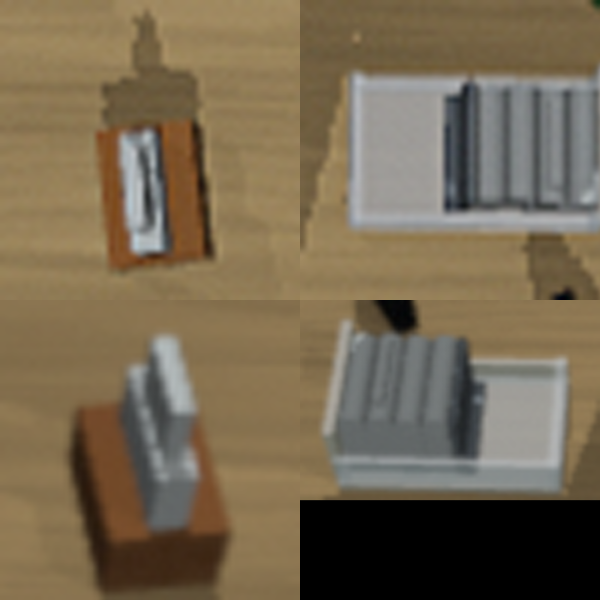

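The crop shows the tabbed cassette in its stand, which confirms the choice. The rib looks to be on the second cassette from the end wall. I'll turn the tool and bring the wrist camera over the organizer.

Call:
{"fn": "drive_tool", "kwargs": {
  "steps": [0,0,-0.124,0,0,0,1,0,0,-0.124,0,0,0,1,0,0,-0.124,0,0,0,1,0,0,-0.124,0,0,0,1,0,0,-0.124,0,0,0,1,0,0,-0.124,0,0,0,1,0,0,-0.124,0,0,0,1,0,0,-0.124,0,0,0,1,0,0,-0.124,0,0,0,1,0,0,-0.124,0,0,0,1]
}}

```text
time_s: 0.98
tcp_pos: [0.2023, -0.591, 0.241]
ee_rot: [[0.005, -1.0, -0.0], [-1.0, -0.005, 0.001], [-0.001, 0.0, -1.0]]
wrist_force: [-0.1, 0.5, 0.2]
gripper_width: 1.001
gripper_force: 0.0
```

Call:
{"fn": "drive_tool", "kwargs": {
  "steps": [0,0,0,-0.03,-0.026,0,1,0,0,0,-0.03,-0.026,0,1,0,0,0,-0.03,-0.026,0,1,0,0,0,-0.03,-0.026,0,1,0,0,0,-0.03,-0.026,0,1,0,0,0,-0.03,-0.026,0,1,0,0,0,-0.03,-0.026,0,1,0,0,0,-0.03,-0.026,0,1,0,0,0,-0.03,-0.026,0,1,0,0,0,-0.03,-0.026,0,1]
}}

```text
time_s: 1.82
tcp_pos: [0.4635, -0.2897, 0.2415]
ee_rot: [[-0.001, -1.0, -0.0], [-1.0, 0.001, 0.0], [-0.0, 0.0, -1.0]]
wrist_force: [1.4, -0.7, 0.6]
gripper_width: 1.002
gripper_force: 0.0
```

Call:
{"fn": "drive_tool", "kwargs": {
  "steps": [0,0,0,-0.03,-0.026,0.016,1,0,0,0,-0.03,-0.026,0.016,1,0,0,0,-0.03,-0.026,0.016,1,0,0,0,-0.03,-0.026,0.016,1,0,0,0,-0.03,-0.026,0.016,1,0,0,0,0,0,0,1,0,0,0,0,0,0,1,0,0,0,0,0,0,1]
}}

```text
time_s: 2.48
tcp_pos: [0.5892, -0.1456, 0.1633]
ee_rot: [[-0.0, -1.0, -0.001], [-1.0, 0.0, -0.0], [0.0, 0.001, -1.0]]
wrist_force: [-0.3, -0.9, 0.5]
gripper_width: 0.999
gripper_force: 0.0
```

Run:
```python
from h import *
import pickle
s=r.sense();p=r.camera_params("wrist");im=r.capture("wrist");cv2.imwrite("pics/w1.png",im);pickle.dump((p,s),open("w1.pkl","wb"))
print(s["tcp_pos"],s["ee_rot"].round(4),s["joints"],s["wrist_force"],s["time_s"])
cv2.imwrite("pics/w1c.png",cv2.resize(im[60:360,200:440],None,fx=2,fy=2,interpolation=cv2.INTER_CUBIC))
```

```text
[ 0.5891845  -0.1455848   0.16334079] [[-5.0e-04 -1.0e+00 -1.1e-03]
 [-1.0e+00  5.0e-04 -2.0e-04]
 [ 2.0e-04  1.1e-03 -1.0e+00]] [ 1.39028825e+00  2.39817957e+01 -8.40872804e+00  8.76731310e-03
 -5.76714197e+01 -1.42330785e+00] [-0.31878282 -0.91211099  0.54898597] 2.4833
```

View pics/w1c.png

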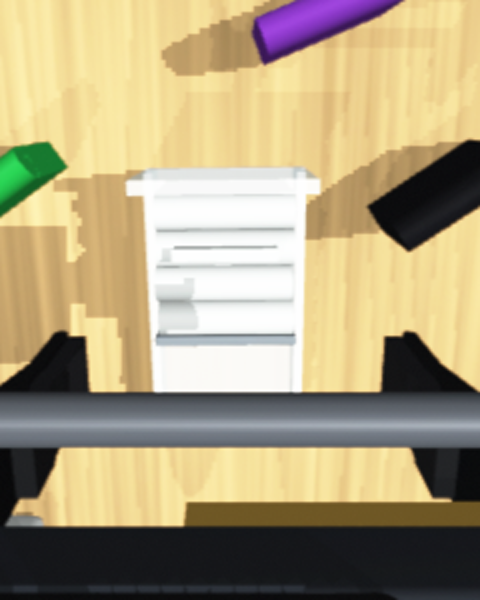

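The crop shows four row cassettes from the end wall, with end wall top at (225,180). The rib is on the second one, around (222,247), and the target seam is at crop (225,265). The divider is the grey strip at (225,338). I'll put the camera right above the seam so I can measure it without needing its depth.

Call:
{"fn": "drive_tool", "kwargs": {
  "steps": [0,0,0,-0.03,0,0,1,0,0,0,-0.03,0,0,1,0,0,0,0,0,0,1,0,0,0,0,0,0,1,0,0,0,0,0,0,1]
}}

```text
time_s: 2.95
tcp_pos: [0.5893, -0.0867, 0.1646]
ee_rot: [[-0.002, -1.0, 0.001], [-1.0, 0.002, 0.0], [-0.0, -0.001, -1.0]]
wrist_force: [0.7, -0.8, -0.4]
gripper_width: 1.0
gripper_force: 0.0
```

Run:
```python
from h import *
import pickle
s=r.sense();p=r.camera_params("wrist");im=r.capture("wrist");cv2.imwrite("pics/w2.png",im);pickle.dump((p,s),open("w2.pkl","wb"))
T=p["extrinsics"];print(s["tcp_pos"],-T[:3,:3].T@T[:3,3])
p1,s1=pickle.load(open("w1.pkl","rb"));i1=cv2.imread("pics/w1.png")
for nm,pp,ii in(("w1",p1,i1),("w2",p,im)):
    g=cv2.cvtColor(ii,cv2.COLOR_BGR2GRAY).astype(float)
    for u in(305,330):
        pr=g[:,u-4:u+5].mean(1);print(nm,u)
        mn=[v for v in range(60,250) if pr[v]<=pr[v-1] and pr[v]<pr[v+1] and max(pr[v-3:v+4])-pr[v]>8]
        for v in mn:
            a,b,c=pr[v-1:v+2];vs=v+(a-c)/(2*(a-2*b+c));print(round(vs,2),int(b),onz(pp,u,vs,.053).round(4))
cv2.imwrite("pics/w2c.png",cv2.resize(im[20:280,200:440],None,fx=2.3,fy=2.3,interpolation=cv2.INTER_CUBIC))
```

```text
[ 0.58925787 -0.08670889  0.16459381] [ 0.5894746  -0.15998573  0.30803785]
w1 305
91.64 159 [ 0.5992 -0.2374  0.053 ]
107.41 217 [ 0.5993 -0.2252  0.053 ]
142.83 217 [ 0.5996 -0.1966  0.053 ]
146.72 228 [ 0.5996 -0.1933  0.053 ]
157.34 233 [ 0.5997 -0.1843  0.053 ]
174.47 198 [ 0.5999 -0.1694  0.053 ]
183.21 180 [ 0.6    -0.1616  0.053 ]
192.88 202 [ 0.6001 -0.1528  0.053 ]
210.12 187 [ 0.6002 -0.1368  0.053 ]
227.27 128 [ 0.6004 -0.1204  0.053 ]
230.4 185 [ 0.6004 -0.1173  0.053 ]
w1 330
76.47 77 [ 0.5791 -0.2489  0.053 ]
85.59 86 [ 0.579 -0.242  0.053]
142.7 211 [ 0.5785 -0.1967  0.053 ]
157.13 225 [ 0.5783 -0.1845  0.053 ]
174.13 175 [ 0.5781 -0.1697  0.053 ]
183.07 179 [ 0.5781 -0.1617  0.053 ]
192.27 193 [ 0.578  -0.1534  0.053 ]
210.06 192 [ 0.5778 -0.1369  0.053 ]
227.19 124 [ 0.5776 -0.1204  0.053 ]
229.89 187 [ 0.5775 -0.1178  0.053 ]
w2 305
82.9 196 [ 0.5993 -0.1853  0.053 ]
102.71 141 [ 0.5995 -0.1701  0.053 ]
117.85 203 [ 0.5996 -0.1581  0.053 ]
122.8 158 [ 0.5997 -0.1541  0.053 ]
142.72 164 [ 0.5999 -0.1377  0.053 ]
162.08 117 [ 0.6001 -0.1211  0.053 ]
166.29 183 [ 0.6001 -0.1175  0.053 ]
212.94 200 [ 0.6007 -0.0749  0.053 ]
221.49 216 [ 0.6008 -0.0666  0.053 ]
w2 330
82.7 198 [ 0.5792 -0.1854  0.053 ]
102.44 155 [ 0.579  -0.1703  0.053 ]
122.74 151 [ 0.5788 -0.1541  0.053 ]
142.33 186 [ 0.5787 -0.138   0.053 ]
161.99 129 [ 0.5785 -0.1212  0.053 ]
166.51 182 [ 0.5785 -0.1173  0.053 ]
212.8 207 [ 0.578 -0.075  0.053]
```

View pics/w2c.png

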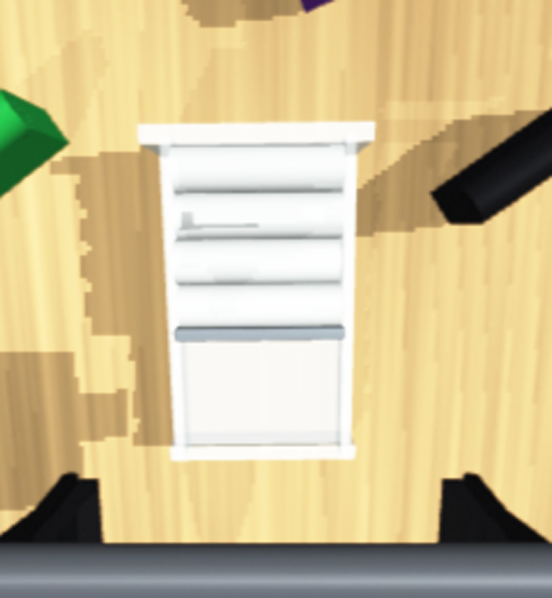

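The picture shows the seams at crop y≈190, 237 (target) and 282, and the divider face at 327. The row's ends are at crop u≈175 and 344. Next I'll fit the yaw and the x centre.

Run:
```python
from h import *
import pickle
p,s=pickle.load(open("w2.pkl","rb"));g=cv2.cvtColor(cv2.imread("pics/w2.png"),cv2.COLOR_BGR2GRAY).astype(float)
for v0 in(103,123,142.5,162):
    P=[]
    for u in range(282,344,3):
        pr=g[:,u-1:u+2].mean(1);v=int(v0)-3+np.argmin(pr[int(v0)-3:int(v0)+5]);a,b,c=pr[v-1:v+2]
        P.append(onz(p,u,v+(a-c)/(2*(a-2*b+c)+1e-9),.053))
    P=np.array(P);k=np.polyfit(P[:,0],P[:,1],1);res=P[:,1]-np.polyval(k,P[:,0]);m=abs(res)<.0006;k=np.polyfit(P[m,0],P[m,1],1)
    print("slope deg",np.degrees(np.arctan(k[0])),m.sum(),"y at .589",np.polyval(k,.589))
for v in(112,132,152,162):
    pr=g[v-2:v+3].mean(0);d=np.diff(pr)
    for lo,hi in((255,290),(335,370)):
        ii=lo+np.argsort(-abs(d[lo:hi]))[:5];print(v,[(int(i),int(d[i]),round(onz(p,i+.5,v,.053)[0],4),round(onz(p,i+.5,v,.027)[0],4)) for i in sorted(ii)])
```

```text
slope deg 0.3036108324850179 21 y at .589 -0.17018166266931525
slope deg 0.1677478560653472 21 y at .589 -0.1540584221492014
slope deg 0.6603907851671047 21 y at .589 -0.13778595103252825
slope deg 0.1862689922878889 21 y at .589 -0.1211830935871381
112 [(260, -8, np.float64(0.6364), np.float64(0.6412)), (269, 38, np.float64(0.629), np.float64(0.633)), (270, 33, np.float64(0.6281), np.float64(0.6321)), (278, -13, np.float64(0.6215), np.float64(0.6248)), (283, 9, np.float64(0.6174), np.float64(0.6202))]
112 [(353, -26, np.float64(0.5595), np.float64(0.5564)), (354, -66, np.float64(0.5587), np.float64(0.5555)), (355, -11, np.float64(0.5578), np.float64(0.5546)), (364, 4, np.float64(0.5504), np.float64(0.5464)), (367, 5, np.float64(0.5479), np.float64(0.5437))]
132 [(265, 4, np.float64(0.633), np.float64(0.6375)), (269, 4, np.float64(0.6297), np.float64(0.6338)), (270, 36, np.float64(0.6288), np.float64(0.6328)), (271, 34, np.float64(0.628), np.float64(0.6319)), (272, 8, np.float64(0.6271), np.float64(0.631))]
132 [(347, -6, np.float64(0.564), np.float64(0.5614)), (349, 6, np.float64(0.
[... 513 characters left out ...]
0.5585), np.float64(0.5553)), (354, -7, np.float64(0.5576), np.float64(0.5543)), (365, 4, np.float64(0.5482), np.float64(0.544)), (366, 3, np.float64(0.5473), np.float64(0.543))]
162 [(271, 13, np.float64(0.6291), np.float64(0.6331)), (272, 47, np.float64(0.6282), np.float64(0.6321)), (273, 20, np.float64(0.6273), np.float64(0.6312)), (275, -26, np.float64(0.6256), np.float64(0.6293)), (276, -24, np.float64(0.6247), np.float64(0.6283))]
162 [(347, 10, np.float64(0.5634), np.float64(0.5607)), (348, 30, np.float64(0.5625), np.float64(0.5598)), (349, 29, np.float64(0.5616), np.float64(0.5588)), (352, -10, np.float64(0.559), np.float64(0.5559)), (353, -25, np.float64(0.5582), np.float64(0.555))]
```

Call:
{"fn": "drive_tool", "kwargs": {
  "steps": [0,0,0,-0.033,0.012,0,1,0,0,0,-0.033,0.012,0,1,0,0,0,-0.033,0.012,0,1,0,0,0,-0.033,0.012,0,1,0,0,0,-0.033,0.012,0,1,0,0,0,-0.033,0.012,0,1,0,0,0,-0.033,0.012,0,1,0,0,0,-0.033,0.012,0,1,0,0,0,0,0,0,1,0,0,0,0,0,0,1]
}}

```text
time_s: 3.83
tcp_pos: [0.4937, 0.179, 0.164]
ee_rot: [[0.001, -1.0, 0.001], [-1.0, -0.001, 0.0], [-0.0, -0.001, -1.0]]
wrist_force: [-0.2, -0.4, 1.0]
gripper_width: 0.997
gripper_force: 0.0
```

Run:
```python
from h import *
import pickle
s=r.sense();p=r.camera_params("wrist");im=r.capture("wrist");cv2.imwrite("pics/w3.png",im);pickle.dump((p,s),open("w3.pkl","wb"))
T=p["extrinsics"];print(s["tcp_pos"],s["ee_rot"].round(4),-T[:3,:3].T@T[:3,3],proj(p,[.492,.175,.08]))
u,v=proj(p,[.492,.175,.08]).astype(int)
y0=max(0,v-120);x0=max(0,u-120);print(x0,y0)
cv2.imwrite("pics/w3c.png",cv2.resize(im[y0:y0+240,x0:x0+240],None,fx=2.5,fy=2.5,interpolation=cv2.INTER_CUBIC))
```

```text
[0.49368553 0.17902467 0.16401001] [[ 7.e-04 -1.e+00  5.e-04]
 [-1.e+00 -7.e-04  3.e-04]
 [-3.e-04 -5.e-04 -1.e+00]] [0.49420382 0.10571379 0.30745862] [319.64331089 204.98501998]
199 84
```

View pics/w3c.png

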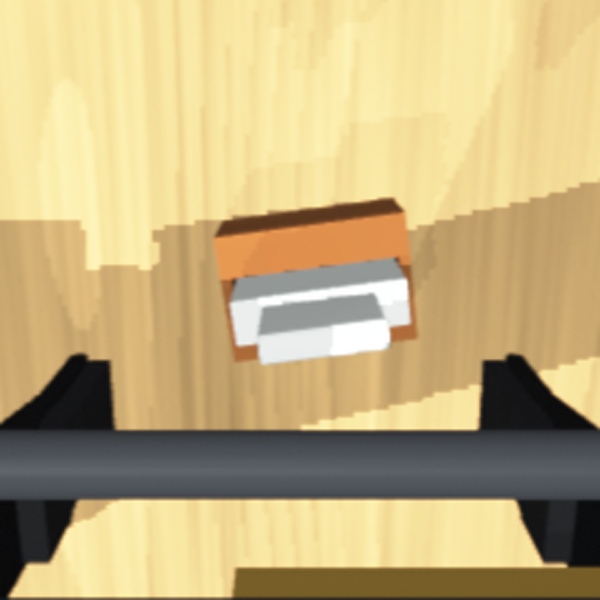

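The crop shows the tab's top face with corners at crop ≈(258,335), (386,318), (390,345) and (263,363). The body shoulders are behind it and the stand is at (315,280).

Run:
```python
from h import *
import pickle
p,s=pickle.load(open("w3.pkl","rb"))
f=lambda a,b,z:onz(p,199+(a+.5)/2.5-.5,84+(b+.5)/2.5-.5,z)
C=[f(258,335,.096),f(386,318,.096),f(390,345,.096),f(263,363,.096)]
print(np.array(C).round(4),np.mean(C,0)); a=C[0]-C[1];b=C[3]-C[2];print([np.degrees(np.arctan2(q[1],q[0])) for q in(a,b)],np.linalg.norm(a),np.linalg.norm(b),np.linalg.norm(C[0]-C[3]),np.linalg.norm(C[1]-C[2]))
B=[f(232,302,.066),f(407,278,.066)];d=B[0]-B[1];print(B,np.degrees(np.arctan2(d[1],d[0])),np.linalg.norm(d))
S=[f(216,238,.036),f(404,211,.036)];d=S[0]-S[1];print(S,np.degrees(np.arctan2(d[1],d[0])),np.linalg.norm(d))
```

```text
[[0.5055 0.1802 0.096 ]
 [0.4671 0.1747 0.096 ]
 [0.4655 0.1833 0.096 ]
 [0.5041 0.1892 0.096 ]] [0.48555012 0.18185773 0.096     ]
[np.float64(8.054198730819289), np.float64(8.673245051872536)] 0.03884128100894902 0.03899251980959083 0.00914445904593632 0.00872679411207625
[array([0.51581652, 0.17886403, 0.066     ]), array([0.45659193, 0.17032966, 0.066     ])] 8.199976824071566 0.059836343305423055
[array([0.52393938, 0.1629772 , 0.036     ]), array([0.45409079, 0.15269372, 0.036     ])] 8.375228647083928 0.07060152345334171
```

Call:
{"fn": "drive_tool", "kwargs": {
  "steps": [0,0,0,-0.0032,0.0084,0,1,0,0,-0.073,0,0,0,1,0,0,-0.073,0,0,0,1,0,0,0,0,0,0.02,1,0,0,0,0,0,0.02,1,0,0,0,0,0,0.02,1,0,0,0,0,0,0.01,1,0,0,0,0,0,0.006,1,0,0,0,0,0,0,1,0,0,0,0,0,0,1]
}}

```text
time_s: 4.72
tcp_pos: [0.4859, 0.1814, 0.0882]
ee_rot: [[0.144, -0.99, 0.001], [-0.99, -0.144, 0.0], [-0.0, -0.001, -1.0]]
wrist_force: [-0.1, 0.3, -0.3]
gripper_width: 1.003
gripper_force: 0.0
```

Run:
```python
from h import *
s=r.sense();print(s["tcp_pos"],s["ee_rot"].round(3).tolist(),s["wrist_force"])
im=r.capture("wrist");a=im[150:400,180:460]
b=r.capture("scene")[140:220,350:440]
cv2.imwrite("pics/g1.png",np.hstack([cv2.resize(a,(448,400)),cv2.resize(b,(350,400))]))
```

```text
[0.48585339 0.18143236 0.08816251] [[0.144, -0.99, 0.001], [-0.99, -0.144, 0.0], [-0.0, -0.001, -1.0]] [-0.06457523  0.30083597 -0.28211834]
```

View pics/g1.png

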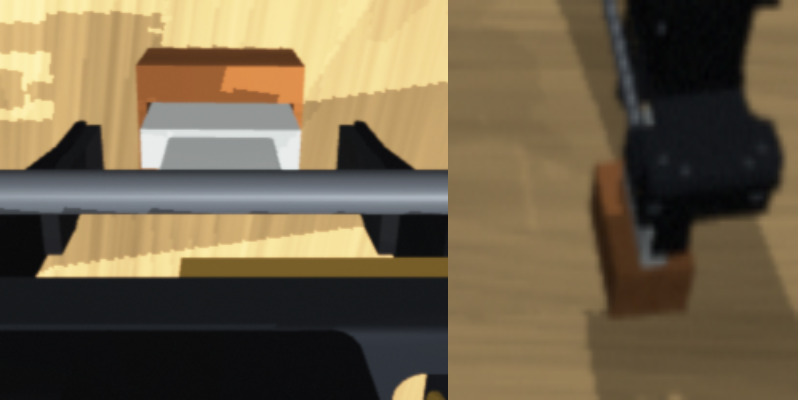

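The tab is square and centred between the fingers, with the tab front at (220,155) in the left panel. I'll close and lift straight up.

Call:
{"fn": "drive_tool", "kwargs": {
  "steps": [0,0,0,0,0,0,0,0,0,0,0,0,0,0,0,0,0,0,0,0,0,0,0,0,0,0,0,0,0,0,0,0,0,0,0,0,0,0,0,0,0,0,0,0,0,0,0,0,0,0,0,0,0,0,0,0]
}}

```text
time_s: 5.48
tcp_pos: [0.4853, 0.1816, 0.0876]
ee_rot: [[0.145, -0.99, -0.0], [-0.99, -0.145, -0.0], [0.0, 0.0, -1.0]]
wrist_force: [0.2, 0.6, 0.2]
gripper_width: 0.48
gripper_force: 0.0
```

Call:
{"fn": "drive_tool", "kwargs": {
  "steps": [0,0,0,0,0,-0.004,0,0,0,0,0,0,-0.008,0,0,0,0,0,0,-0.01,0,0,0,0,0,0,-0.01,0,0,0,0,0,0,-0.01,0,0,0,0,0,0,-0.018,0,0,0,0,0,0,-0.02,0,0,0,0,0,0,-0.02,0,0,0,0,0,0,0,0,0,0,0,0,0,0,0]
}}

```text
time_s: 6.32
tcp_pos: [0.4858, 0.1821, 0.1895]
ee_rot: [[0.144, -0.99, 0.003], [-0.99, -0.144, 0.003], [-0.002, -0.003, -1.0]]
wrist_force: [-0.8, -0.2, -0.5]
gripper_width: 0.454
gripper_force: 30.0
```

Run:
```python
from h import *
s=r.sense();print(s["tcp_pos"],s["ee_rot"].round(4).tolist(),s["wrist_force"],s["gripper_width"]*87)
im=r.capture("wrist");cv2.imwrite("pics/w4.png",im);a=im[100:400,180:460]
b=r.capture("scene")[90:190,350:450]
cv2.imwrite("pics/g2.png",np.hstack([cv2.resize(a,(392,420)),cv2.resize(b,(400,420))]))
```

```text
[0.48581459 0.18210181 0.18945941] [[0.1444, -0.9895, 0.003], [-0.9895, -0.1444, 0.0027], [-0.0022, -0.0033, -1.0]] [-0.76662841 -0.15730359 -0.54102293] 39.48168385655338
```

View pics/g2.png

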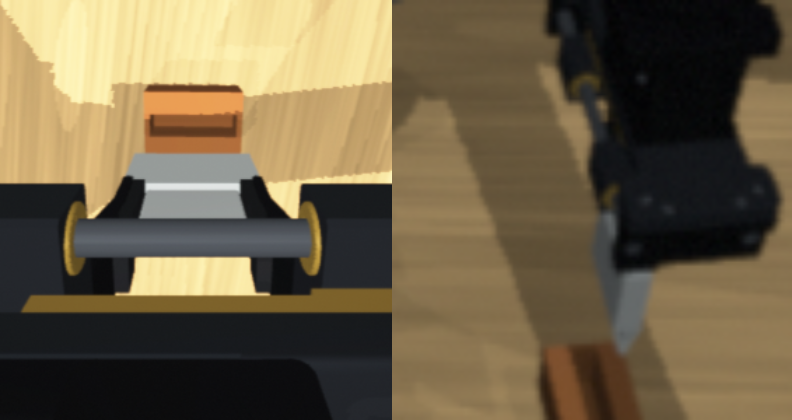

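Left panel: the cassette is gripped and clear of the slot (stand slot at (193,126)), with its shoulder line at (193,187). The lift began just as the pads met the tab, so I'll check how high it sits in the hand.

Run:
```python
from h import *
s=r.sense();p=r.camera_params("wrist");g=cv2.cvtColor(cv2.imread("pics/w4.png"),cv2.COLOR_BGR2GRAY).astype(int)
print("col",list(zip(range(200,262),g[200:262,300:335].mean(1).astype(int))))
for v in(212,218,224,228):
    d=np.diff(g[v]);print(v,[(i,int(d[i])) for i in range(255,385) if abs(d[i])>25])
R,t=s["ee_rot"],s["tcp_pos"]
P=lambda x,y,z:proj(p,t+R@np.array([x,y,z])).round(1)
for dz in(0,.003,.006,.01):
    print(dz,"sh-y",P(.008,-.03,.022+dz),P(.008,.03,.022+dz),"tabfoot",P(.005,-.02,.022+dz)[1],"taper",P(.008,-.03,.064+dz),P(.008,.03,.064+dz),"foot",P(.0015,-.03,.084+dz),P(.0015,.03,.084+dz))
```

```text
col [(200, np.int64(124)), (201, np.int64(124)), (202, np.int64(124)), (203, np.int64(124)), (204, np.int64(124)), (205, np.int64(124)), (206, np.int64(124)), (207, np.int64(124)), (208, np.int64(126)), (209, np.int64(136)), (210, np.int64(152)), (211, np.int64(153)), (212, np.int64(153)), (213, np.int64(153)), (214, np.int64(153)), (215, np.int64(153)), (216, np.int64(153)), (217, np.int64(153)), (218, np.int64(153)), (219, np.int64(153)), (220, np.int64(153)), (221, np.int64(153)), (222, np.int64(153)), (223, np.int64(153)), (224, np.int64(153)), (225, np.int64(153)), (226, np.int64(153)), (227, np.int64(153)), (228, np.int64(153)), (229, np.int64(154)), (230, np.int64(171)), (231, np.int64(224)), (232, np.int64(228)), (233, np.int64(228)), (234, np.int64(226)), (235, np.int64(206)), (236, np.int64(160)), (237, np.int64(152)), (238, np.int64(152)), (239, np.int64(152)), (240, np.int64(152)), (241, np.int64(152)), (242, np.int64(153)), (243, np.int64(153)), (244, np.int64(153)), (245, np.int64(153)), (246, np.int64(153)), (247, np.int64(153)), (248, np.int64(153)), (249, np.int64(15
[... 166 characters left out ...]
.int64(56)), (258, np.int64(63)), (259, np.int64(66)), (260, np.int64(70)), (261, np.int64(74))]
212 []
218 []
224 []
228 [(266, -65), (267, -52), (282, 49), (283, 44), (350, -29), (351, -62), (366, 43), (367, 69), (368, 40)]
0 sh-y [267.3 229. ] [367.9 229. ] tabfoot 233.6 taper [276.6 207.8] [358.4 207.9] foot [280.1 208.1] [354.7 208.1]
0.003 sh-y [268.1 227.1] [367.  227.2] tabfoot 231.8 taper [277.1 206.6] [357.8 206.6] foot [280.6 206.9] [354.3 207. ]
0.006 sh-y [268.9 225.4] [366.2 225.4] tabfoot 229.9 taper [277.6 205.4] [357.3 205.5] foot [281.  205.9] [353.8 205.9]
0.01 sh-y [269.9 223.1] [365.2 223.1] tabfoot 227.6 taper [278.3 203.9] [356.6 203.9] foot [281.6 204.5] [353.2 204.5]
```

It sits as planned: the foot is 84 mm below the TCP, with about 0.8 mm offset toward +y. I'll turn square to the organizer and move to above the seam.

Call:
{"fn": "drive_tool", "kwargs": {
  "steps": [0,0,0.069,0,0,0,0,0,0,0.069,0,0,0,0,0,0,0,0,0,0,0]
}}

```text
time_s: 6.67
tcp_pos: [0.4846, 0.1812, 0.1864]
ee_rot: [[0.006, -1.0, -0.003], [-1.0, -0.006, -0.002], [0.002, 0.003, -1.0]]
wrist_force: [0.0, 0.5, -1.4]
gripper_width: 0.454
gripper_force: 30.0
```

Call:
{"fn": "drive_tool", "kwargs": {
  "steps": [0,0,0,0.03,-0.01,0,0,0,0,0,0.034,-0.011,0,0,0,0,0,0.034,-0.011,0,0,0,0,0,0.034,-0.011,0,0,0,0,0,0.034,-0.011,0,0,0,0,0,0.034,-0.011,0,0,0,0,0,0.034,-0.011,0,0,0,0,0,0.034,-0.011,0,0,0,0,0,0.034,-0.011,0,0,0,0,0,0.034,-0.011,0,0]
}}

```text
time_s: 7.5
tcp_pos: [0.5965, -0.1553, 0.1865]
ee_rot: [[0.009, -1.0, -0.002], [-1.0, -0.009, 0.0], [-0.0, 0.002, -1.0]]
wrist_force: [0.5, 0.8, -2.0]
gripper_width: 0.455
gripper_force: 30.0
```

Call:
{"fn": "drive_tool", "kwargs": {
  "steps": [0,0,0,0,0,0,0,0,0,0,0,0,0,0,0,0,0,0,0,0,0,0,0,0,0,0,0,0]
}}

```text
time_s: 7.83
tcp_pos: [0.5962, -0.1526, 0.1871]
ee_rot: [[0.009, -1.0, -0.001], [-1.0, -0.009, 0.0], [-0.0, 0.001, -1.0]]
wrist_force: [0.5, -0.2, -0.8]
gripper_width: 0.454
gripper_force: 30.0
```

Run:
```python
from h import *
import pickle
s=r.sense();p=r.camera_params("wrist");im=r.capture("wrist");cv2.imwrite("pics/w5.png",im)
R=s["ee_rot"];print(s["tcp_pos"],R.round(4).tolist(),s["wrist_force"],s["gripper_width"])
print("foot",s["tcp_pos"]+R@[-.0008,0,.084])
g=cv2.cvtColor(im,cv2.COLOR_BGR2GRAY).astype(float)
pr=g[:,295:340].mean(1);d=np.diff(pr);print([(i,int(d[i])) for i in range(90,260) if abs(d[i])>8])
print("seam",proj(p,[.5937,-.1541,.053]))
```

```text
[ 0.59618397 -0.15260501  0.18713664] [[0.0087, -1.0, -0.0013], [-1.0, -0.0087, 0.0003], [-0.0003, 0.0013, -1.0]] [ 0.47125124 -0.23818187 -0.80735636] 0.4544884061033418
foot [ 0.59606544 -0.15178246  0.10313694]
[(102, 12), (103, 14), (105, 10), (148, 8), (153, -11), (154, 29), (160, -10), (175, -15), (176, -44), (177, 43), (178, 14), (184, -44), (185, 41), (186, 9), (191, -9), (192, -32), (193, 11), (194, 16), (207, -8), (208, -38), (209, -40), (229, 17), (230, 54), (234, -20), (235, -48), (254, -11), (255, -73), (257, 11), (258, 8), (259, 8)]
seam [319.78209161 192.40197302]
```

Call:
{"fn": "drive_tool", "kwargs": {
  "steps": [0,0,0,0.0013,0.0024,0.01,0,0,0,0,0,0,0.012,0,0,0,0,0,0,0.01,0,0,0,0,0,0,0.006,0,0,0,0,0,0,0.003,0,0,0,0,0,0,0,0,0,0,0,0,0,0,0,0,0,0,0,0,0,0]
}}

```text
time_s: 8.55
tcp_pos: [0.5948, -0.1549, 0.1472]
ee_rot: [[0.007, -1.0, 0.001], [-1.0, -0.007, -0.0], [0.0, -0.001, -1.0]]
wrist_force: [0.0, 0.1, 0.3]
gripper_width: 0.454
gripper_force: 30.0
```

Run:
```python
from h import *
s=r.sense();p=r.camera_params("wrist");im=r.capture("wrist");cv2.imwrite("pics/w6.png",im)
R=s["ee_rot"];print(s["tcp_pos"],R.round(4).tolist(),s["wrist_force"],s["moment"])
print("foot",s["tcp_pos"]+R@[-.0008,0,.084])
b=r.capture("scene");cv2.imwrite("pics/s6.png",b)
cv2.imwrite("pics/g3.png",np.hstack([cv2.resize(im[100:300,220:420],(400,400),interpolation=cv2.INTER_CUBIC),cv2.resize(b[170:250,225:305],(400,400),interpolation=cv2.INTER_CUBIC)]))
```

```text
[ 0.59476532 -0.15490672  0.14724823] [[0.0073, -1.0, 0.0012], [-1.0, -0.0073, -0.0002], [0.0002, -0.0012, -1.0]] [0.04995823 0.13723925 0.29949971] [ 0.0264304   0.11642867 -0.00398804]
foot [ 0.59486108 -0.15412641  0.0632481 ]
```

View pics/g3.png

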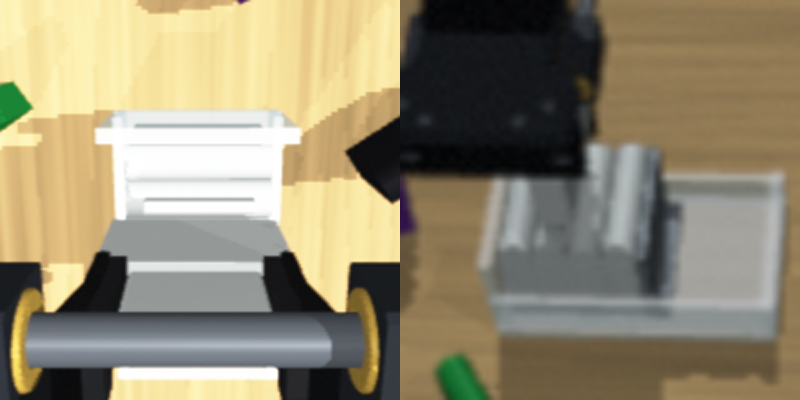

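Left panel: the foot hangs just beyond the rib (205,205), over the seam. Right panel: the foot is between cassettes two and three, near (590,230). Slow descent with force watching starts now.

Call:
{"fn": "drive_tool", "kwargs": {
  "steps": [0,0,0,-0.0006,0,0.001,0,0,0,0,0,0,0.001,0,0,0,0,0,0,0.001,0,0,0,0,0,0,0.001,0,0,0,0,0,0,0.001,0,0,0,0,0,0,0.001,0,0,0,0,0,0,0,0,0,0,0,0,0,0,0]
}}

```text
time_s: 9.32
tcp_pos: [0.5944, -0.1545, 0.1412]
ee_rot: [[0.007, -1.0, 0.0], [-1.0, -0.007, -0.0], [0.0, -0.0, -1.0]]
wrist_force: [0.3, -0.7, 3.2]
gripper_width: 0.46
gripper_force: 30.0
```

Call:
{"fn": "drive_tool", "kwargs": {
  "steps": [0,0,0,-0.0004,0,0.0008,0,0,0,0,-0.0003,0,0.0008,0,0,0,0,-0.0003,0,0.0008,0,0,0,0,-0.0003,0,0.0008,0,0,0,0,-0.0003,0,0.0008,0,0,0,0,0,0,0,0]
}}

```text
time_s: 9.82
tcp_pos: [0.5957, -0.153, 0.1385]
ee_rot: [[0.008, -1.0, 0.004], [-1.0, -0.008, -0.001], [0.001, -0.004, -1.0]]
wrist_force: [-0.2, -1.3, 4.7]
gripper_width: 0.462
gripper_force: 30.0
```

Call:
{"fn": "drive_tool", "kwargs": {
  "steps": [0,0,0,-0.0004,0,0.0008,0,0,0,0,-0.0004,0,0.0008,0,0,0,0,-0.0003,0,0.0008,0,0,0,0,-0.0003,0,0.0008,0,0,0,0,-0.0003,0,0.0008,0,0,0,0,0,0,0,0]
}}

```text
time_s: 10.32
tcp_pos: [0.5958, -0.1515, 0.1342]
ee_rot: [[0.008, -1.0, 0.004], [-1.0, -0.008, -0.001], [0.001, -0.004, -1.0]]
wrist_force: [0.1, -2.0, 4.1]
gripper_width: 0.457
gripper_force: 30.0
```

Run:
```python
from h import *
s=r.sense();print(s["tcp_pos"],s["ee_rot"].round(4).tolist(),s["wrist_force"],s["moment"],s["gripper_width"])
im=r.capture("wrist");cv2.imwrite("pics/w7.png",im)
g=cv2.cvtColor(im,cv2.COLOR_BGR2GRAY).astype(float)
pr=g[:,295:340].mean(1);d=np.diff(pr);print([(i,int(d[i])) for i in range(90,260) if abs(d[i])>8])
```

```text
[ 0.59582066 -0.15149727  0.13423693] [[0.0082, -1.0, 0.0041], [-1.0, -0.0082, -0.0014], [0.0015, -0.0041, -1.0]] [ 0.07110721 -2.00391939  4.06538752] [-0.51602225  0.01450559  0.2189679 ] 0.4567146204520588
[(98, 11), (100, 16), (101, 8), (102, 14), (153, 14), (159, -36), (160, -14), (161, 41), (162, 26), (170, -16), (171, 15), (187, -14), (188, -32), (189, 22), (190, 18), (191, 8), (197, -8), (198, -65), (200, 53), (201, 17), (207, -53), (208, -37), (229, 17), (230, 54), (234, -24), (235, -44), (254, -11), (255, -74), (257, 11), (258, 8), (259, 8)]
```

Call:
{"fn": "drive_tool", "kwargs": {
  "steps": [0,0,0,-0.0003,0,0.001,0,0,0,0,-0.0003,0,0.001,0,0,0,0,-0.0003,0,0.001,0,0,0,0,-0.0003,0,0.001,0,0,0,0,-0.0003,0,0.001,0,0,0,0,-0.0003,0,0.001,0,0,0,0,-0.0003,0,0.001,0,0,0,0,0,0,0,0]
}}

```text
time_s: 11.03
tcp_pos: [0.5957, -0.1493, 0.1271]
ee_rot: [[0.008, -1.0, 0.004], [-1.0, -0.008, -0.001], [0.001, -0.004, -1.0]]
wrist_force: [0.5, -1.6, 4.3]
gripper_width: 0.458
gripper_force: 30.0
```

Call:
{"fn": "drive_tool", "kwargs": {
  "steps": [0,0,0,-0.0003,0,0.001,0,0,0,0,-0.0003,0,0.001,0,0,0,0,-0.0003,0,0.001,0,0,0,0,-0.0003,0,0.001,0,0,0,0,-0.0003,0,0.001,0,0,0,0,-0.0003,0,0.001,0,0,0,0,-0.0003,0,0.001,0,0,0,0,-0.0003,0,0.001,0,0,0,0,0,0,0,0]
}}

```text
time_s: 11.78
tcp_pos: [0.5959, -0.1468, 0.1194]
ee_rot: [[0.008, -1.0, 0.004], [-1.0, -0.008, -0.001], [0.001, -0.004, -1.0]]
wrist_force: [-0.2, -0.9, 5.7]
gripper_width: 0.455
gripper_force: 30.0
```

Run:
```python
from h import *
s=r.sense();print(s["tcp_pos"],s["ee_rot"].round(4).tolist(),s["wrist_force"],s["moment"],s["gripper_width"])
im=r.capture("wrist");cv2.imwrite("pics/w8.png",im)
g=cv2.cvtColor(im,cv2.COLOR_BGR2GRAY).astype(float)
pr=g[:,295:340].mean(1);d=np.diff(pr);print([(i,int(d[i])) for i in range(90,260) if abs(d[i])>8])
b=r.capture("scene");cv2.imwrite("pics/s8.png",b);t=r.capture("top")
cv2.imwrite("pics/g4.png",np.hstack([cv2.resize(im[100:300,220:420],(400,400),interpolation=cv2.INTER_CUBIC),cv2.resize(b[170:250,225:305],(400,400),interpolation=cv2.INTER_CUBIC)]))
```

```text
[ 0.59588582 -0.14684049  0.119361  ] [[0.0082, -1.0, 0.0043], [-1.0, -0.0082, -0.0012], [0.0012, -0.0043, -1.0]] [-0.20864625 -0.89506033  5.72438557] [-0.42209416  0.05549962  0.18790115] 0.4549089141543081
[(91, 11), (93, 16), (96, 14), (156, -35), (158, 47), (167, -22), (168, 21), (184, -8), (185, -18), (186, -20), (187, -14), (188, 29), (189, 13), (197, -64), (198, -21), (199, 25), (200, 52), (207, -25), (208, -40), (209, -10), (229, 17), (230, 54), (234, -20), (235, -47), (236, -8), (254, -11), (255, -74), (257, 11), (258, 8), (259, 8)]
```

View pics/g4.png

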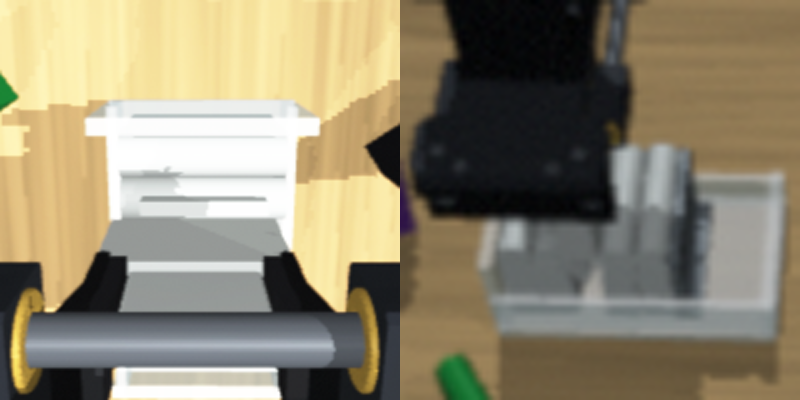

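The wrist panel shows ribbed and its inner neighbour undisturbed, with the rib at (205,200). In the scene panel the two outer cassettes have moved over upright with the divider at (690,240), and the wedge is in the gap at (595,280). The taper is nearly in, so I continue straight down.

Call:
{"fn": "drive_tool", "kwargs": {
  "steps": [0,0,0,-0.0003,0,0.001,0,0,0,0,-0.0001,0,0.001,0,0,0,0,0,0,0.001,0,0,0,0,0,0,0.001,0,0,0,0,0,0,0.0015,0,0,0,0,0,0,0.0015,0,0,0,0,0,0,0.0015,0,0,0,0,0,0,0.0015,0,0,0,0,0,0,0,0]
}}

```text
time_s: 12.68
tcp_pos: [0.5938, -0.1462, 0.1069]
ee_rot: [[0.007, -1.0, -0.001], [-1.0, -0.007, 0.0], [-0.0, 0.001, -1.0]]
wrist_force: [0.7, -1.5, -1.5]
gripper_width: 0.456
gripper_force: 30.0
```

Call:
{"fn": "drive_tool", "kwargs": {
  "steps": [0,0,0,0.0002,0,0.0015,0,0,0,0,0,0,0.0015,0,0,0,0,0,0,0.0015,0,0,0,0,0,0,0.0015,0,0,0,0,0,0,0.0015,0,0,0,0,0,0,0.0015,0,0,0,0,0,0,0.0015,0,0,0,0,0,0,0.0015,0,0,0,0,0,0,0,0,0,0,0,0,0,0,0]
}}

```text
time_s: 13.52
tcp_pos: [0.5942, -0.1462, 0.0952]
ee_rot: [[0.007, -1.0, -0.0], [-1.0, -0.007, 0.0], [-0.0, 0.0, -1.0]]
wrist_force: [1.5, -3.0, -1.3]
gripper_width: 0.455
gripper_force: 30.0
```

Call:
{"fn": "drive_tool", "kwargs": {
  "steps": [0,0,0,0.0002,0,0.001,0,0,0,0,0.0002,0,0.001,0,0,0,0,0,0,0.001,0,0,0,0,0,0,0.001,0,0,0,0,0,0,0.0005,0,0,0,0,0,0,0,0,0,0,0,0,0,0,0]
}}

```text
time_s: 14.1
tcp_pos: [0.5944, -0.1465, 0.0911]
ee_rot: [[0.007, -1.0, 0.0], [-1.0, -0.007, 0.0], [-0.0, -0.0, -1.0]]
wrist_force: [0.4, -0.0, 1.7]
gripper_width: 0.454
gripper_force: 30.0
```

Run:
```python
from h import *
s=r.sense();print(s["tcp_pos"],s["ee_rot"].round(4).tolist(),s["wrist_force"],s["moment"],s["gripper_width"])
im=r.capture("wrist");cv2.imwrite("pics/w9.png",im)
g=cv2.cvtColor(im,cv2.COLOR_BGR2GRAY).astype(float)
pr=g[:,295:340].mean(1);d=np.diff(pr);print([(i,int(d[i])) for i in range(90,260) if abs(d[i])>8])
cv2.imwrite("pics/s9.png",r.capture("scene"))
```

```text
[ 0.59435974 -0.14647206  0.09109623] [[0.007, -1.0, 0.0003], [-1.0, -0.007, 0.0003], [-0.0003, -0.0003, -1.0]] [ 0.3568197  -0.04983213  1.6855137 ] [ 0.11181937 -0.04355532  0.28466182] 0.45399400802183015
[(90, 18), (92, 10), (153, 14), (160, -25), (161, -32), (163, 30), (164, 46), (174, -26), (175, 17), (191, -11), (192, -17), (193, -10), (194, -14), (195, -14), (196, -19), (197, -10), (198, 34), (199, 15), (200, 11), (208, -21), (209, -50), (211, 8), (212, 38), (213, 29), (220, -27), (221, -45), (229, 17), (230, 54), (234, -20), (235, -47), (254, -11), (255, -73), (257, 11), (258, 8), (259, 8)]
```

Call:
{"fn": "drive_tool", "kwargs": {
  "steps": [0,0,0,0,0,0.0004,0,0,0,0,0,0,0.0004,0,0,0,0,0,0,0.0004,0,0,0,0,0,0,0,0,0,0,0,0,0,0,0]
}}

```text
time_s: 14.62
tcp_pos: [0.5943, -0.1465, 0.09]
ee_rot: [[0.007, -1.0, 0.0], [-1.0, -0.007, 0.0], [-0.0, -0.0, -1.0]]
wrist_force: [0.0, 2.4, 1.9]
gripper_width: 0.459
gripper_force: 30.0
```

Call:
{"fn": "drive_tool", "kwargs": {
  "steps": [0,0,0,-0.0002,0,0.0004,0,0,0,0,0,0,0.0004,0,0,0,0,0,0,0,0,0,0,0,0,0,0,0]
}}

```text
time_s: 14.95
tcp_pos: [0.5943, -0.1465, 0.0892]
ee_rot: [[0.007, -1.0, 0.0], [-1.0, -0.007, -0.0], [0.0, -0.0, -1.0]]
wrist_force: [0.6, 2.2, 2.1]
gripper_width: 0.463
gripper_force: 30.0
```

Call:
{"fn": "drive_tool", "kwargs": {
  "steps": [0,0,0,-0.0002,0,0.0003,0,0,0,0,0,0,0.0002,0,0,0,0,0,0,0,0,0,0,0,0,0,0,0]
}}

```text
time_s: 15.28
tcp_pos: [0.5943, -0.1464, 0.0889]
ee_rot: [[0.007, -1.0, 0.0], [-1.0, -0.007, -0.0], [0.0, -0.0, -1.0]]
wrist_force: [0.5, 0.1, 4.1]
gripper_width: 0.457
gripper_force: 30.0
```

Call:
{"fn": "drive_tool", "kwargs": {
  "steps": [0,0,0,0,0,0.0003,0,0,0,0,0,0,0,0]
}}

```text
time_s: 15.45
tcp_pos: [0.5944, -0.1465, 0.0888]
ee_rot: [[0.007, -1.0, 0.0], [-1.0, -0.007, -0.0], [0.0, -0.0, -1.0]]
wrist_force: [-0.1, -0.0, 4.6]
gripper_width: 0.451
gripper_force: 30.0
```

Call:
{"fn": "drive_tool", "kwargs": {
  "steps": [0,0,0,0,0,0.0004,0,0,0,0,0,0,0,0]
}}

```text
time_s: 15.62
tcp_pos: [0.5944, -0.1464, 0.0888]
ee_rot: [[0.007, -1.0, 0.0], [-1.0, -0.007, -0.0], [0.0, -0.0, -1.0]]
wrist_force: [-0.3, -0.2, 6.8]
gripper_width: 0.454
gripper_force: 29.9
```

Call:
{"fn": "drive_tool", "kwargs": {
  "steps": [0,0,0,0,0,0.0006,0,0,0,0,0,0,0,0]
}}

```text
time_s: 15.78
tcp_pos: [0.5945, -0.1465, 0.0887]
ee_rot: [[0.008, -1.0, 0.0], [-1.0, -0.008, -0.001], [0.001, -0.0, -1.0]]
wrist_force: [-0.8, 1.2, 9.2]
gripper_width: 0.458
gripper_force: 29.9
```

Call:
{"fn": "drive_tool", "kwargs": {
  "steps": [0,0,0,0,0,0.0001,0,0,0,0,0,0,0,0,0,0,0,0,0,0,0,0,0,0,0,0,0,0,0,0,0,0,0,0,0,0,0,0,0,0,0,0,0,0,0,0,0,0,0]
}}

```text
time_s: 16.37
tcp_pos: [0.5944, -0.1465, 0.0887]
ee_rot: [[0.008, -1.0, 0.0], [-1.0, -0.008, -0.001], [0.001, -0.0, -1.0]]
wrist_force: [-0.8, 0.1, 8.8]
gripper_width: 0.454
gripper_force: 29.9
```

The press held at about 9–10 N for over half a second. I'll take the load off, open, and withdraw straight up.

Call:
{"fn": "drive_tool", "kwargs": {
  "steps": [0,0,0,0,0,-0.0007,0,0,0,0,0,0,-0.0006,0,0,0,0,0,0,0,0]
}}

```text
time_s: 16.62
tcp_pos: [0.5944, -0.1464, 0.0888]
ee_rot: [[0.007, -1.0, 0.0], [-1.0, -0.007, -0.0], [0.0, -0.0, -1.0]]
wrist_force: [0.1, 0.7, 4.8]
gripper_width: 0.46
gripper_force: 30.0
```

Call:
{"fn": "drive_tool", "kwargs": {
  "steps": [0,0,0,0,0,0,0.55,0,0,0,0,0,0,0.75,0,0,0,0,0,0,0.75,0,0,0,0,0,0,0.75,0,0,0,0,0,0,0.75,0,0,0,0,0,0,0.75]
}}

```text
time_s: 17.12
tcp_pos: [0.594, -0.1463, 0.0882]
ee_rot: [[0.007, -1.0, -0.001], [-1.0, -0.007, 0.0], [-0.0, 0.001, -1.0]]
wrist_force: [-0.8, -0.0, 0.5]
gripper_width: 0.732
gripper_force: 0.0
```

Call:
{"fn": "drive_tool", "kwargs": {
  "steps": [0,0,0,0,0,-0.005,0.75,0,0,0,0,0,-0.01,0.75,0,0,0,0,0,-0.015,0.75,0,0,0,0,0,-0.02,0.75,0,0,0,0,0,-0.025,0.75,0,0,0,0,0,-0.02,0.75,0,0,0,-0.02,0,0,0.75,0,0,0,-0.02,0,0,0.75,0,0,0,-0.02,0,0,0.75,0,0,0,0,0,0,0.75]
}}

```text
time_s: 17.95
tcp_pos: [0.5941, -0.0838, 0.1851]
ee_rot: [[0.01, -1.0, 0.002], [-1.0, -0.01, 0.001], [-0.001, -0.002, -1.0]]
wrist_force: [0.4, 0.2, 0.1]
gripper_width: 0.748
gripper_force: 0.0
```

Run:
```python
from h import *
s=r.sense();p=r.camera_params("wrist");print(s["tcp_pos"],s["wrist_force"])
im=r.capture("wrist");cv2.imwrite("pics/w10.png",im);b=r.capture("scene")
u,v=proj(p,[.594,-.13,.05]).astype(int);print(u,v)
y0=max(0,v-100)
cv2.imwrite("pics/g5.png",np.hstack([cv2.resize(im[y0:y0+200,u-100:u+100],(400,400),interpolation=cv2.INTER_CUBIC),cv2.resize(b[170:250,225:305],(400,400),interpolation=cv2.INTER_CUBIC)]))
```

```text
[ 0.59413195 -0.08384226  0.18510103] [0.40922461 0.23369878 0.08088953]
318 145
```

View pics/g5.png

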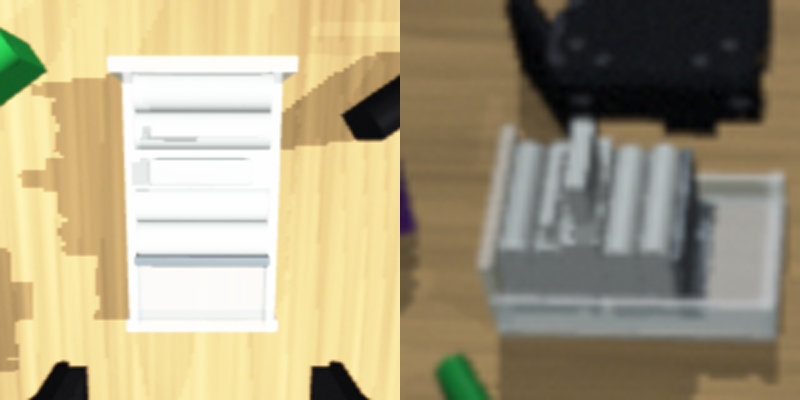

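The tabbed cassette (tab at (200,172) on the left, (582,150) on the right) stands upright and square right beside the ribbed one (140) on its divider side. All the row cassettes are upright and the gripper is clear.

```bash
python3 -c "
from station import r
print(r.finish_job())"
```

```text
the job is handed in; nothing more can be done
None
```

The tabbed cassette now stands upright and square in the organizer, beside the ribbed one on its divider side. It was seated with one press of about 9–10 N held just over half a second, then released, and the job was handed in at about 18 s.

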